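# Select the fine feed on the peg-turning lathe

### The job

The ebony peg blank in the small lathe is ready for its finishing cut, so change the feed: push the ball-topped gear lever out of the left leg of its H-shaped gate, across the middle, and into the far end of the right leg until it is fully home (right is the chuck side, far is away from the robot), and leave it there. Only push it, with the fingertips or the side of the fingers: do not grip the lever or force it, and do not disturb the oil can and the tools lying around the lathe.

Things in the scene. Friction and masses are not known exactly. Their poses are not given: they have to be found in the camera images.
- lathe: small grey bench lathe, fixed, 660 mm long. Origin on the bench under the gear lever's pivot; z up, x away from the robot's side, y left along the spindle (chuck, carriage, tailstock to -y). In mm: feed gearbox with the gate x -60 to 60, y -61 to 83; headstock x -60 to 60, y -60 to -165, both 170 high; chuck y -176 to -210, up to z 166. Nothing fixed is above z 190
- pivot (a point): ball pivot of the gear lever, inside the gearbox, 107.5 mm above the bench. The lever is a straight steel stem of 10 to 15 mm diameter with a ball knob on top, free to tilt both ways
- knob (a point): centre of the lever's black ball knob, 28 mm diameter, 140 mm from the pivot (247 mm above the bench upright, 237 at slot ends). With a = feed_select, b = feed_shift it lies, along the lathe's axes, 140*sin(b), -140*cos(b)*sin(a), 140*cos(b)*cos(a) mm from the pivot
- feed_select (a joint): sideways tilt of the gear lever, rad: -0.26 in the left leg of the gate (starts there), 0 in the middle of the cross slot, +0.26 in the right leg, nearer the chuck. A leg lets it play by 0.03. Stiff: about 2 N at the knob moves it, it has no spring and stays where it is left
- feed_shift (a joint): tilt of the lever along a leg, rad: -0.282 at the stop of the near end, 0 at the cross slot, +0.282 at the stop of the far end; starts anywhere along the left leg. It can cross from leg to leg only between -0.035 and +0.035 (rounded corners guide it in up to about 0.06). As stiff as feed_select
- target_slot (a point): far end of the right leg, on top of the gate plate, where the stem's axis passes when the lever is home. Plate: steel, 104 x 104 mm, top 170 mm above the bench. Slots 14 mm wide, an H of two legs along the lathe's x, 32 mm apart, each with 18 mm stem travel either way, joined half way by a cross slot along y
- oil_can: small brass oil can, 42 mm across, 75 mm high, standing loose on top of the headstock to the right of the gate. Origin under its centre
- mallet: turned beech mallet, 80 mm across, 215 mm high, standing loose on its head in front of the lathe, near the tailstock. Origin under its centre
- gouge: gouge with a wooden handle, 234 mm long, 25 mm high, lying loose on the bench in front of the gearbox. Origin on the bench under the ferrule, x along the blade
- chuck_key: T-shaped steel chuck key, 70 x 84 mm, 12 mm high, lying loose on the bench to the left of the gearbox. Origin under its centre

How it is judged:
By the outcome, as a careful person would: the job done as asked, in the order asked, and still so for the second after the job is handed in, with the robot touching nothing.
It also fails if it takes over 72 s, if anything falls off the work surface, if the arm or the gripper's body presses on something with over 40 N, if the wrist force passes 120 N, or if a joint passes its speed limit or range.

### The arm

A 6-joint arm with a two-finger parallel gripper is mounted at the origin on the work surface. World frame = base frame: x ahead of the robot, y to its left, z up, the work surface at z = 0. Lengths are in mm, angles in degrees, forces in N, time in s.
With the tool pointing down it reaches from about 300 to 775 mm from the base axis. Payload 14.6 kg.
Tool frame: the origin (TCP) lies midway between the tips of the shut fingers; the grasp point (between the pads) lies 19 mm behind it (ctrl.grip_point_offset is the distance from the TCP to the grasp point, in mm); z points along the fingers, y is the line along which they close (so a half turn about z gives the same grasp; the last joint's range is limited). The gripper opens to 94 mm and grips with 3 to 60 N. Pads are 16 mm wide; open, the fingers measure 119 mm over their backs; the gripper's body (75 mm by 177 mm) begins 78 mm behind the grasp point.
Start: joints at [61.845, 17.183, 87.147, -0, 75.671, -3.816], TCP at [226.672, 501.108, 205.446] pointing down, gripper open.
Joint ranges: [-173.82, 173.82], [-45.26, 126.66], [13.44, 144.39], [-59.66, 239.66], [0, 175.72], [-146.38, 146.38]. Speed limits (degrees/s): [127.2, 127.2, 147.25, 180, 180, 180].

### API

Orientations are given as a 3x3 rotation matrix whose columns are the frame's x, y, z axes.
In Python, from cell import readout, cams, workorder, ctrl gives the robot as it stands.
- The arm moves only by the tool carry_out, never from a script. Its argument "motion" is a list of rows, each an object with "slide": the shift along the tool's x, y, z normalised to -1 to 1, where 1 is 15 cm, a list of three; "delta_rot": the turn, a rotation vector about the tool's x, y, z normalised to -1 to 1, where 1 is 120 degrees, a list of three; "jaw": the opening, from -1 (shut) to 1 (fully open), so that 0 is half open. In form: [{"slide": [x, y, z], "delta_rot": [wx, wy, wz], "jaw": jaw}, ...]. A call has 1 to 10 rows; each row is the pose to reach, as a shift and turn from the pose commanded when the call began, along the tool's axes at that moment; what a row does not reach only later rows make up. A row lasts 1/8 s, in which the tool goes at most 62.5 mm and 10.7 degrees, less where a joint would pass 70% of its speed; a pose out of reach is approached as far as the arm can. A call with a number of a shift or a turn outside -1 to 1 is refused whole. A call with a gripper value outside its range is refused whole. The fingers move at their own pace and stop on an object; the grip force is fixed at half the most. Time passes only in rows, so rows that repeat a pose let the fingers close. It gives the time, the measured TCP pose, the force, the opening and the grip force at its end, in the units of the state.
- readout.read_state(): the state, without advancing time (a new reading comes with each control period).
- cams.get_image(name): name is "side" or "top" or "wrist"; returns the picture (480x640x3 uint8, red, green, blue); there is no depth.
- cams.calibration(name): a dict with "fx", "fy", "cx", "cy" (pixels), "D" ([k1, k2, p1, p2, k3] as OpenCV has them; the pictures are not rectified), "R" (3x3) and "t" (3): a world point X has camera coordinates R X + t. Camera axes: x right, y down, z forward; pixel columns grow to the right and rows downward; lengths in mm; the calibration is good to about 2 mm. A picture is of the moment at which its call begins: read the wrist's pose just before it. calibration takes no time and is no camera call; for the wrist camera it gives the pose at the moment of the call.
- workorder.finish_job(): hands the job in; it is judged then, once.
The state is a dict: "time": time; "joints": joint angles; "dq": joint speeds; "joint_torque": joint torques, N m; "ee_pos": TCP position; "ee_rot": TCP orientation; "contact_force": force on the tool from outside, world axes, zero at the start; "wrist_torque": the same for the moment, N m; "finger_gap": opening from 0.0 (shut) to 1.0 (fully open); "gripper_force": force on a finger pad.
Only numpy, scipy, OpenCV 4.12 (cv2) and the standard library are available. Lean on these libraries where they do the work, as an engineer would, in place of code of your own. Each camera call takes 0.05 s, during which the arm holds its last target. There are 200 camera calls.

## Working session

There is one attempt and no reset: what is moved stays moved. The work goes in short steps, Python scripts to look and compute and a tool call to move; the robot and the scene stay as the last step left them, time stands still between calls to the robot, and variables do not carry over. Pictures are saved under pics/ and viewed, at most 10 in all, crops included, and the job is handed in when it is done.

Besides the shell and the picture viewer there is one more tool, called after "Request:" as name([rows], argument=value, ...), one row to a line, values as JSON. carry_out: Moves the arm, as the interface text tells. Scaled input: -1 to 1 covers 15 cm each way for a shift and 120 degrees each way for a turn. Its arguments: {"type":"object","properties":{"motion":{"type":"array","items":{"type":"object","properties":{"slide":{"type":"array","items":{"type":"number"}},"delta_rot":{"type":"array","items":{"type":"number"}},"jaw":{"type":"number"}}}}},"required":["motion"]}

```bash
mkdir -p pics; python3 - <<'E'
from cell import readout,cams
import cv2,numpy as np
for n in("top","side"):
    im=cams.get_image(n); cv2.imwrite(f"pics/{n}0.png",im[:,:,::-1]); 
    c=cams.calibration(n); R=np.array(c["R"]);print(n,c["fx"],c["cx"],c["cy"],np.round(-R.T@np.array(c["t"])),np.round(R,2).tolist())
s=readout.read_state();print(s["time"],s["ee_pos"],np.round(s["ee_rot"],3).tolist(),s["finger_gap"])
E
```

```text
top 556.9713320113487 323.3274220985878 241.48681347177663 [ 346.   12. 1099.] [[-0.0, -1.0, 0.01], [-0.99, 0.0, -0.14], [0.14, -0.01, -0.99]]
side 570.9295200873073 316.8758536869119 247.61174096546097 [ 217. -967.  867.] [[0.96, -0.28, -0.01], [-0.17, -0.53, -0.83], [0.22, 0.8, -0.56]]
0.1 [226.57481379 500.91698834 204.95650629] [[-0.911, 0.412, -0.0], [0.412, 0.911, -0.001], [0.0, -0.001, -1.0]] 0.995798610105138
```

View pics/top0.png

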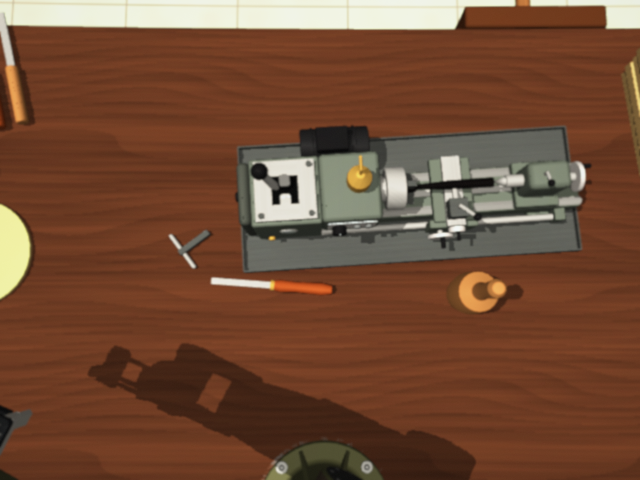

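View pics/side0.png

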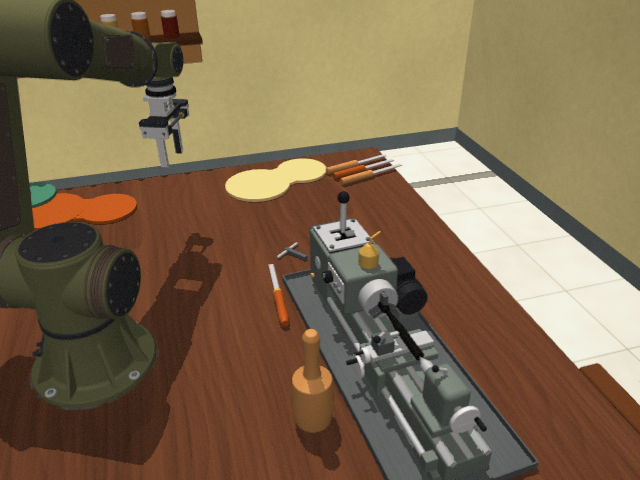

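The top view shows the knob at about (260,171), the light gate plate with centre near (284,189), and the oil can at (359,178). In the side view the knob is at (343,197) and the plate at (342,235). The lever appears to be in the left leg, toward the far end.

```bash
cat > h.py <<'E'
from cell import readout,cams
import cv2,numpy as np
def ray(n,uv,c=None):
    c=c or cams.calibration(n); K=np.array([[c["fx"],0,c["cx"]],[0,c["fy"],c["cy"]],[0,0,1]])
    p=cv2.undistortPoints(np.array([[uv]],float),K,np.array(c["D"]))[0,0]
    R=np.array(c["R"]); return -R.T@np.array(c["t"]), R.T@np.array([p[0],p[1],1])
def onz(n,uv,z):
    o,d=ray(n,uv); return o+d*(z-o[2])/d[2]
def tri(a,b):
    (o1,d1),(o2,d2)=ray("top",a),ray("side",b)
    s=np.linalg.lstsq(np.c_[d1,-d2],o2-o1,rcond=None)[0]
    p,q=o1+s[0]*d1,o2+s[1]*d2; return (p+q)/2,np.linalg.norm(p-q)
def blob(im,mask_fn,box):
    x0,y0,x1,y1=box; m=np.zeros(im.shape[:2],np.uint8); m[y0:y1,x0:x1]=mask_fn(im[y0:y1,x0:x1].astype(int))*255
    cs,_=cv2.findContours(m,cv2.RETR_EXTERNAL,cv2.CHAIN_APPROX_NONE); return max(cs,key=cv2.contourArea)
def knob():
    t,s=cv2.imread(T)[:,:,::-1],cv2.imread(S)[:,:,::-1]
T,S="pics/top0.png","pics/side0.png"
E
python3 - <<'E'
from h import *
t,s=[cv2.imread(f)[:,:,::-1] for f in(T,S)]
dark=lambda a:a.max(2)<60
k=[cv2.minEnclosingCircle(blob(t,dark,(246,158,273,178))),cv2.minEnclosingCircle(blob(s,dark,(330,186,356,206)))]
print(k, tri(k[0][0],k[1][0]))
pl=blob(t,lambda a:(a.min(2)>150),(240,145,325,232))
r=cv2.minAreaRect(pl); print("plate",r)
P=np.array([onz("top",p,170)for p in cv2.boxPoints(r)]);print(P.round(1),P.mean(0),np.linalg.norm(np.diff(P,axis=0),axis=1))
can=blob(t,lambda a:(a[...,0]>150)&(a[...,2]<90),(335,150,385,200)); print("can",cv2.minEnclosingCircle(can), onz("top",cv2.minEnclosingCircle(can)[0],220))
im=np.hstack([cv2.resize(t[140:240,230:390],(640,400),interpolation=2)])
cv2.imwrite("pics/c1.png",im[:,:,::-1])
E
```

```text
[((258.8783874511719, 171.68919372558594), 8.324787139892578), ((343.125, 197.125), 5.876429557800293)] (array([578.2682196 , 101.10599701, 243.62782401]), np.float64(1.2336375721213184))
plate ((283.87359619140625, 189.54042053222656), (60.35838317871094, 62.51519012451172), 86.3086166381836)
[[615.6 123.  170. ]
 [622.9  16.1 170. ]
 [517.7   9.6 170. ]
 [510.9 115.  170. ]] [566.7556737   65.90913572 170.        ] [107.13807988 105.3768894  105.58290363]
can ((358.5098571777344, 172.5986785888672), 15.79628849029541) [582.62978084 -57.70425029 220.        ]
```

View pics/c1.png

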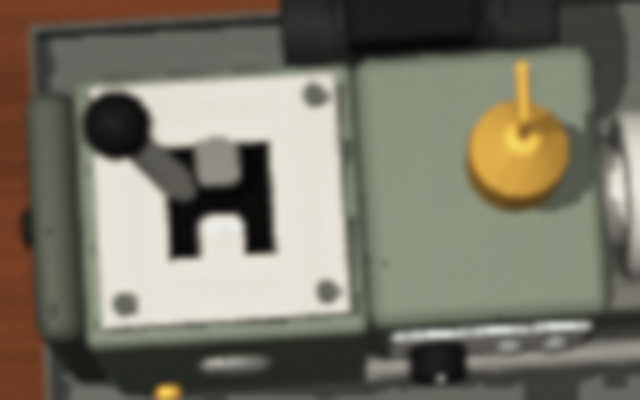

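The crop agrees: plate centre ≈ (285,190) full-frame, knob at ≈ (259,171) and the stem in the left leg on the far side of the cross slot. The measured knob gives b ≈ +0.1 and a ≈ -0.25, which fits the given geometry, and the lathe yaw is about 3.8°. I'll shut the fingers, rise, align with the lathe and travel.

Request:
carry_out([
  {"slide": [0, 0, -0.3], "delta_rot": [0, 0, -0.06], "jaw": -1},
  {"slide": [0, 0, -0.6], "delta_rot": [0, 0, -0.12], "jaw": -1},
  {"slide": [0, 0, -0.83], "delta_rot": [0, 0, -0.18], "jaw": -1},
  {"slide": [0, 0, -0.83], "delta_rot": [0, 0, -0.234], "jaw": -1},
  {"slide": [0, 0, -0.83], "delta_rot": [0, 0, -0.234], "jaw": -1},
  {"slide": [0, 0, -0.83], "delta_rot": [0, 0, -0.234], "jaw": -1},
])

```text
time: 0.85
ee_pos: [226.6, 501.0, 329.3]
ee_rot: [[-0.998, -0.063, -0.001], [-0.063, 0.998, -0.001], [0.001, -0.001, -1.0]]
contact_force: [0.6, -0.6, -0.0]
finger_gap: 0.396
gripper_force: 0.0
```

Request:
carry_out([
  {"slide": [-0.2, -0.235, 0], "delta_rot": [0, 0, 0], "jaw": -1},
  {"slide": [-0.4, -0.47, 0], "delta_rot": [0, 0, 0], "jaw": -1},
  {"slide": [-0.6, -0.705, 0], "delta_rot": [0, 0, 0], "jaw": -1},
  {"slide": [-0.81, -0.94, 0], "delta_rot": [0, 0, 0], "jaw": -1},
])

```text
time: 1.35
ee_pos: [357.9, 367.1, 329.6]
ee_rot: [[-0.998, -0.063, -0.0], [-0.063, 0.998, -0.0], [0.0, -0.0, -1.0]]
contact_force: [-0.0, -0.3, 1.0]
finger_gap: 0.004
gripper_force: 0.0
```

Request:
carry_out([
  {"slide": [-0.2, -0.235, 0], "delta_rot": [0, 0, 0], "jaw": -1},
  {"slide": [-0.4, -0.47, 0], "delta_rot": [0, 0, 0], "jaw": -1},
  {"slide": [-0.6, -0.705, 0], "delta_rot": [0, 0, 0], "jaw": -1},
  {"slide": [-0.81, -0.94, 0], "delta_rot": [0, 0, 0], "jaw": -1},
])

```text
time: 1.85
ee_pos: [488.4, 234.3, 329.6]
ee_rot: [[-0.998, -0.063, -0.001], [-0.063, 0.998, -0.0], [0.001, -0.0, -1.0]]
contact_force: [0.4, 0.5, 0.2]
finger_gap: 0.001
gripper_force: 0.0
```

Request:
carry_out([
  {"slide": [-0.2, -0.235, 0], "delta_rot": [0, 0, 0], "jaw": -1},
  {"slide": [-0.4, -0.47, 0], "delta_rot": [0, 0, 0], "jaw": -1},
  {"slide": [-0.6, -0.705, 0], "delta_rot": [0, 0, 0], "jaw": -1},
  {"slide": [-0.81, -0.94, 0], "delta_rot": [0, 0, 0], "jaw": -1},
  {"slide": [-0.81, -0.94, 0], "delta_rot": [0, 0, 0], "jaw": -1},
  {"slide": [-0.81, -0.94, 0], "delta_rot": [0, 0, 0], "jaw": -1},
])

```text
time: 2.6
ee_pos: [617.7, 103.2, 329.5]
ee_rot: [[-0.998, -0.064, -0.001], [-0.064, 0.998, 0.0], [0.001, 0.0, -1.0]]
contact_force: [-0.1, 0.8, 0.8]
finger_gap: 0.005
gripper_force: 0.0
```

Request:
carry_out([
  {"slide": [0, 0, 0.2], "delta_rot": [0, 0, 0], "jaw": -1},
  {"slide": [0, 0, 0.4], "delta_rot": [0, 0, 0], "jaw": -1},
  {"slide": [0, 0, 0.55], "delta_rot": [0, 0, 0], "jaw": -1},
  {"slide": [0, 0, 0.69], "delta_rot": [0, 0, 0], "jaw": -1},
  {"slide": [0, 0, 0.69], "delta_rot": [0, 0, 0], "jaw": -1},
])

```text
time: 3.22
ee_pos: [616.9, 103.8, 225.6]
ee_rot: [[-0.998, -0.066, -0.002], [-0.066, 0.998, -0.0], [0.002, 0.0, -1.0]]
contact_force: [-0.5, 0.6, 0.9]
finger_gap: 0.006
gripper_force: 0.0
```

```bash
python3 - <<'E'
from h import *
a=cams.get_image("wrist");b=cams.get_image("side")
b=cv2.resize(b[130:290,250:450],(600,480),interpolation=2)
cv2.imwrite("pics/w1.png",np.hstack([cv2.resize(a,(400,300)),cv2.resize(b,(400,300))])[:,:,::-1]);print(readout.read_state()["contact_force"])
E
```

```text
[0.26957737 0.19751447 0.00214369]
```

View pics/w1.png

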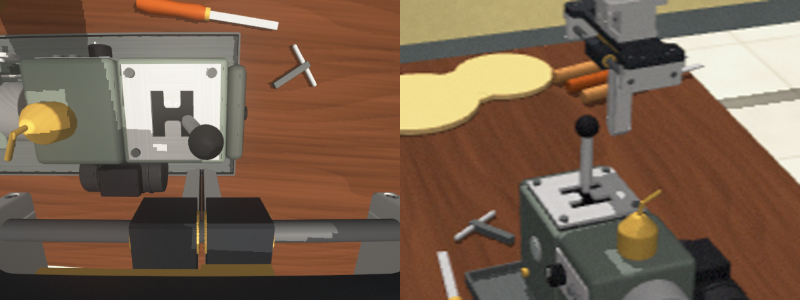

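The wrist view (left half) shows the knob at (206,140), directly in front of the shut fingers at (202,190). The side view (right half) shows the fingertip on the far side at knob height and clear of everything. Now I'll push toward the robot.

Request:
carry_out([
  {"slide": [0.05, 0, 0], "delta_rot": [0, 0, 0], "jaw": -1},
  {"slide": [0.09, 0, 0], "delta_rot": [0, 0, 0], "jaw": -1},
  {"slide": [0.11, 0, 0], "delta_rot": [0, 0, 0], "jaw": -1},
  {"slide": [0.13, 0, 0], "delta_rot": [0, 0, 0], "jaw": -1},
  {"slide": [0.15, 0, 0], "delta_rot": [0, 0, 0], "jaw": -1},
  {"slide": [0.17, 0, 0], "delta_rot": [0, 0, 0], "jaw": -1},
  {"slide": [0.187, 0, 0], "delta_rot": [0, 0, 0], "jaw": -1},
  {"slide": [0.187, 0, 0], "delta_rot": [0, 0, 0], "jaw": -1},
])

```text
time: 4.32
ee_pos: [589.8, 100.9, 226.4]
ee_rot: [[-0.998, -0.065, -0.0], [-0.065, 0.998, -0.0], [0.0, -0.0, -1.0]]
contact_force: [1.7, 0.2, 1.8]
finger_gap: 0.004
gripper_force: 0.9
```

```bash
cat >> h.py <<'E'
C=np.array([566.8,65.9]);L=np.array([[.998,.066],[-.066,.998]])
def track(tb,sb,tag):
    im={n:cams.get_image(n) for n in("top","side")}
    for n in im: cv2.imwrite(f"pics/{n}_{tag}.png",im[n][:,:,::-1])
    dark=lambda a:a.max(2)<60
    a=cv2.minEnclosingCircle(blob(im["top"],dark,tb));b=cv2.minEnclosingCircle(blob(im["side"],dark,sb))
    p,e=tri(a[0],b[0]); tcp=np.array(readout.read_state()["ee_pos"])
    print(a,b,p.round(1),"gap",e.round(1),"knob lathe",(L@(p[:2]-C)).round(1),"tcp lathe",(L@(tcp[:2]-C)).round(1),tcp[2])
    top=cv2.resize(im["top"][140:240,230:390],(400,250),interpolation=2);sd=cv2.resize(im["side"][160:285,270:470],(400,250),interpolation=2)
    cv2.imwrite(f"pics/v_{tag}.png",np.hstack([top,sd])[:,:,::-1])
E
python3 -c "
from h import *
track((246,158,273,190),(325,186,352,212),'p1')"
```

```text
((259.0, 173.0), 13.601571083068848) ((337.68182373046875, 197.68182373046875), 5.956204414367676) [570.7 101.5 244.8] gap 8.9 knob lathe [ 6.2 35.3] tcp lathe [25.4 33.4] 226.3551482989437
```

View pics/v_p1.png

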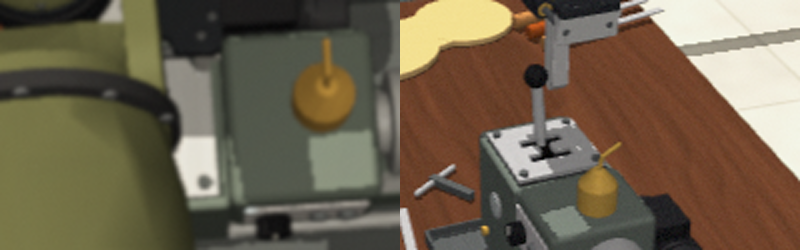

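The top view is now covered by the arm. The side view shows the knob at (337.7,197.7), touching the finger. I'll use the side ray at the known height.

```bash
cat >> h.py <<'E'
def side(uv,z):
    return (L@(onz("side",uv,z)[:2]-C)).round(1)
E
python3 -c "
from h import *
print(side((343.125,197.125),242.2),side((337.68,197.68),242.8))"
```

```text
[15.4 36.9] [ 2.7 37.9]
```

Request:
carry_out([
  {"slide": [0.01, 0, 0], "delta_rot": [0, 0, 0], "jaw": -1},
  {"slide": [0.018, 0, 0], "delta_rot": [0, 0, 0], "jaw": -1},
  {"slide": [0.018, 0, 0], "delta_rot": [0, 0, 0], "jaw": -1},
  {"slide": [-0.05, 0, 0], "delta_rot": [0, 0, 0], "jaw": -1},
  {"slide": [-0.1, 0, 0], "delta_rot": [0, 0, 0], "jaw": -1},
  {"slide": [-0.1, 0.15, 0], "delta_rot": [0, 0, 0], "jaw": -1},
  {"slide": [-0.1, 0.3, 0], "delta_rot": [0, 0, 0], "jaw": -1},
  {"slide": [0.03, 0.32, 0], "delta_rot": [0, 0, 0], "jaw": -1},
  {"slide": [0.16, 0.32, 0], "delta_rot": [0, 0, 0], "jaw": -1},
  {"slide": [0.16, 0.32, 0], "delta_rot": [0, 0, 0], "jaw": -1},
])

```text
time: 5.68
ee_pos: [562.3, 148.6, 227.0]
ee_rot: [[-0.998, -0.067, 0.0], [-0.067, 0.998, 0.0], [-0.0, 0.0, -1.0]]
contact_force: [0.8, 0.2, -0.1]
finger_gap: 0.004
gripper_force: 0.0
```

```bash
python3 -c "
from h import *
im=cams.get_image('side');cv2.imwrite('pics/s2.png',im[:,:,::-1])
k=cv2.minEnclosingCircle(blob(im,lambda a:a.max(2)<60,(325,186,350,212)))
tcp=np.array(readout.read_state()['ee_pos']);print(k,side(k[0],242.8),L@(tcp[:2]-C))"
```

```text
((336.4294128417969, 197.688232421875), 5.90117883682251) [ 0.1 38.9] [ 1.56885795 82.55976477]
```

Request:
carry_out([
  {"slide": [0, -0.08, 0], "delta_rot": [0, 0, 0], "jaw": -1},
  {"slide": [0, -0.12, 0], "delta_rot": [0, 0, 0], "jaw": -1},
  {"slide": [0, -0.16, 0], "delta_rot": [0, 0, 0], "jaw": -1},
  {"slide": [0, -0.19, 0], "delta_rot": [0, 0, 0], "jaw": -1},
  {"slide": [0, -0.22, 0], "delta_rot": [0, 0, 0], "jaw": -1},
  {"slide": [0, -0.25, 0], "delta_rot": [0, 0, 0], "jaw": -1},
  {"slide": [0, -0.25, 0], "delta_rot": [0, 0, 0], "jaw": -1},
])

```text
time: 6.6
ee_pos: [565.4, 109.4, 226.3]
ee_rot: [[-0.998, -0.065, -0.0], [-0.065, 0.998, -0.0], [0.0, -0.0, -1.0]]
contact_force: [-0.7, -0.2, 0.1]
finger_gap: 0.003
gripper_force: 0.0
```

```bash
python3 -c "
from h import *
a=cams.get_image('wrist');im=cams.get_image('side')
k=cv2.minEnclosingCircle(blob(im,lambda a:a.max(2)<60,(318,186,350,216)));print(k,side(k[0],245))
cv2.imwrite('pics/v3.png',np.hstack([cv2.resize(a,(400,300)),cv2.resize(im[150:270,270:430],(400,300),interpolation=2)])[:,:,::-1])"
```

```text
((340.0, 200.72727966308594), 6.066543102264404) [ 0.9 19.5]
```

View pics/v3.png

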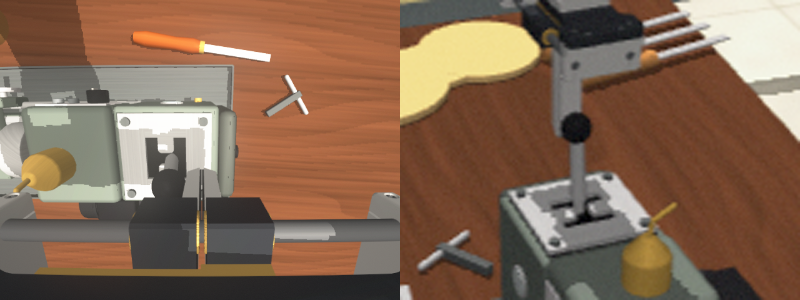

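It works: the knob (side crop (575,127)) has moved to lathe y ≈ 19 and the stem is entering the cross slot. I'll keep going.

Request:
carry_out([
  {"slide": [0, -0.04, 0], "delta_rot": [0, 0, 0], "jaw": -1},
  {"slide": [0, -0.08, 0], "delta_rot": [0, 0, 0], "jaw": -1},
  {"slide": [0, -0.12, 0], "delta_rot": [0, 0, 0], "jaw": -1},
  {"slide": [0, -0.16, 0], "delta_rot": [0, 0, 0], "jaw": -1},
  {"slide": [0, -0.2, 0], "delta_rot": [0, 0, 0], "jaw": -1},
  {"slide": [0, -0.24, 0], "delta_rot": [0, 0, 0], "jaw": -1},
  {"slide": [0, -0.28, 0], "delta_rot": [0, 0, 0], "jaw": -1},
  {"slide": [0, -0.32, 0], "delta_rot": [0, 0, 0], "jaw": -1},
  {"slide": [0, -0.345, 0], "delta_rot": [0, 0, 0], "jaw": -1},
  {"slide": [0, -0.345, 0], "delta_rot": [0, 0, 0], "jaw": -1},
])

```text
time: 7.95
ee_pos: [568.8, 57.9, 226.4]
ee_rot: [[-0.998, -0.065, -0.0], [-0.065, 0.998, -0.0], [0.0, -0.0, -1.0]]
contact_force: [-0.2, 0.0, 0.2]
finger_gap: 0.005
gripper_force: 0.1
```

```bash
cat >> h.py <<'E'
def look(box,z,tag):
    im=cams.get_image('side');cv2.imwrite(f'pics/side_{tag}.png',im[:,:,::-1])
    k=cv2.minEnclosingCircle(blob(im,lambda a:a.max(2)<60,box));s=readout.read_state()
    print(k,side(k[0],z),(L@(np.array(s['ee_pos'])[:2]-C)).round(1),np.round(s['contact_force'],1),s['time'])
E
python3 -c "
from h import *
look((325,190,365,225),242.8,'p4')"
```

```text
((349.0, 213.5), 6.265082359313965) [ -0.4 -35.6] [ 1.5 -8. ] [ 0.4 -0.7 -0.9] 8.0
```

Request:
carry_out([
  {"slide": [0, 0.05, 0], "delta_rot": [0, 0, 0], "jaw": -1},
  {"slide": [0, 0.1, 0], "delta_rot": [0, 0, 0], "jaw": -1},
  {"slide": [0.13, 0.11, 0], "delta_rot": [0, 0, 0], "jaw": -1},
  {"slide": [0.27, 0.11, 0], "delta_rot": [0, 0, 0], "jaw": -1},
  {"slide": [0.27, 0.11, 0], "delta_rot": [0, 0, 0], "jaw": -1},
  {"slide": [0.27, -0.04, 0], "delta_rot": [0, 0, 0], "jaw": -1},
  {"slide": [0.27, -0.187, 0], "delta_rot": [0, 0, 0], "jaw": -1},
  {"slide": [0.27, -0.187, 0], "delta_rot": [0, 0, 0], "jaw": -1},
])

```text
time: 9.0
ee_pos: [530.8, 26.9, 226.4]
ee_rot: [[-0.998, -0.064, 0.0], [-0.064, 0.998, -0.0], [-0.0, -0.0, -1.0]]
contact_force: [-0.2, -0.3, -0.3]
finger_gap: 0.004
gripper_force: 0.0
```

Request:
carry_out([
  {"slide": [-0.06, 0, 0], "delta_rot": [0, 0, 0], "jaw": -1},
  {"slide": [-0.1, 0, 0], "delta_rot": [0, 0, 0], "jaw": -1},
  {"slide": [-0.13, 0, 0], "delta_rot": [0, 0, 0], "jaw": -1},
  {"slide": [-0.16, 0, 0], "delta_rot": [0, 0, 0], "jaw": -1},
  {"slide": [-0.19, 0, 0], "delta_rot": [0, 0, 0], "jaw": -1},
  {"slide": [-0.22, 0, 0], "delta_rot": [0, 0, 0], "jaw": -1},
  {"slide": [-0.22, 0, 0], "delta_rot": [0, 0, 0], "jaw": -1},
])

```text
time: 9.88
ee_pos: [563.3, 29.7, 226.3]
ee_rot: [[-0.998, -0.065, -0.0], [-0.065, 0.998, -0.0], [0.0, -0.0, -1.0]]
contact_force: [-1.6, 0.6, 1.0]
finger_gap: 0.008
gripper_force: 0.6
```

```bash
python3 -c "
from h import *
look((335,195,380,225),241.5,'p5')"
```

```text
((356.1666564941406, 212.1666717529297), 6.222824573516846) [ 17. -34.] [ -6.  -35.9] [-0.7  0.1  0.9] 9.925
```

The knob is in the right leg at x ≈ 17. I'll push on towards the stop.

Request:
carry_out([
  {"slide": [-0.03, 0, 0], "delta_rot": [0, 0, 0], "jaw": -1},
  {"slide": [-0.06, 0, 0], "delta_rot": [0, 0, 0], "jaw": -1},
  {"slide": [-0.09, 0, 0], "delta_rot": [0, 0, 0], "jaw": -1},
  {"slide": [-0.12, 0, 0], "delta_rot": [0, 0, 0], "jaw": -1},
  {"slide": [-0.135, 0, 0], "delta_rot": [0, 0, 0], "jaw": -1},
  {"slide": [-0.143, 0, 0], "delta_rot": [0, 0, 0], "jaw": -1},
  {"slide": [-0.143, 0, 0], "delta_rot": [0, 0, 0], "jaw": -1},
])

```text
time: 10.8
ee_pos: [584.6, 31.1, 226.5]
ee_rot: [[-0.998, -0.065, 0.0], [-0.065, 0.998, -0.0], [-0.0, -0.0, -1.0]]
contact_force: [-1.1, -0.1, -1.5]
finger_gap: 0.005
gripper_force: 0.7
```

```bash
python3 -c "
from h import *
look((340,190,390,225),237,'p6')"
```

```text
((365.5, 212.0), 6.18475866317749) [ 39.2 -33.7] [ 15.4 -35.9] [-1.8  0.2 -1.8] 10.85
```

Request:
carry_out([
  {"slide": [-0.007, 0, 0], "delta_rot": [0, 0, 0], "jaw": -1},
  {"slide": [-0.01, 0, 0], "delta_rot": [0, 0, 0], "jaw": -1},
  {"slide": [-0.01, 0, 0], "delta_rot": [0, 0, 0], "jaw": -1},
])

```text
time: 11.22
ee_pos: [586.0, 31.2, 226.4]
ee_rot: [[-0.998, -0.065, -0.0], [-0.065, 0.998, 0.0], [0.0, 0.0, -1.0]]
contact_force: [-2.4, 0.3, -1.6]
finger_gap: 0.006
gripper_force: 1.0
```

Request:
carry_out([
  {"slide": [-0.005, 0, 0], "delta_rot": [0, 0, 0], "jaw": -1},
  {"slide": [-0.01, 0, 0], "delta_rot": [0, 0, 0], "jaw": -1},
  {"slide": [-0.01, 0, 0], "delta_rot": [0, 0, 0], "jaw": -1},
])

```text
time: 11.6
ee_pos: [587.3, 31.4, 226.3]
ee_rot: [[-0.998, -0.065, -0.001], [-0.065, 0.998, 0.0], [0.001, 0.0, -1.0]]
contact_force: [-5.0, 0.7, -1.0]
finger_gap: 0.006
gripper_force: 2.0
```

Request:
carry_out([
  {"slide": [-0.005, 0, 0], "delta_rot": [0, 0, 0], "jaw": -1},
  {"slide": [-0.005, 0, 0], "delta_rot": [0, 0, 0], "jaw": -1},
])

```text
time: 11.85
ee_pos: [588.0, 31.5, 226.3]
ee_rot: [[-0.998, -0.065, -0.001], [-0.065, 0.998, 0.0], [0.001, 0.0, -1.0]]
contact_force: [-4.6, 0.4, -2.2]
finger_gap: 0.005
gripper_force: 2.8
```

Request:
carry_out([
  {"slide": [-0.007, 0, 0], "delta_rot": [0, 0, 0], "jaw": -1},
  {"slide": [-0.007, 0, 0], "delta_rot": [0, 0, 0], "jaw": -1},
  {"slide": [-0.007, 0, 0], "delta_rot": [0, 0, 0], "jaw": -1},
])

```text
time: 12.22
ee_pos: [588.8, 31.5, 226.1]
ee_rot: [[-0.998, -0.065, -0.002], [-0.065, 0.998, 0.0], [0.002, 0.0, -1.0]]
contact_force: [-8.0, 0.6, -2.2]
finger_gap: 0.006
gripper_force: 3.7
```

```bash
python3 -c "
from h import *
look((340,190,390,225),237,'p7')"
```

```text
((366.0, 212.0), 6.324655532836914) [ 40.2 -34.1] [ 19.6 -35.7] [-7.4  0.2 -2.2] 12.275
```

The force climbs while the knob stays still (x ≈ 40, stop expected at 39), so it is home. I'll back off, rise and clear the top view.

Request:
carry_out([
  {"slide": [0.05, 0, 0], "delta_rot": [0, 0, 0], "jaw": -1},
  {"slide": [0.2, 0, 0], "delta_rot": [0, 0, 0], "jaw": -1},
  {"slide": [0.3, 0, -0.1], "delta_rot": [0, 0, 0], "jaw": -1},
  {"slide": [0.3, 0, -0.4], "delta_rot": [0, 0, 0], "jaw": -1},
  {"slide": [0.3, 0, -0.7], "delta_rot": [0, 0, 0], "jaw": -1},
  {"slide": [0.4, 0.3, -0.7], "delta_rot": [0, 0, 0], "jaw": -1},
  {"slide": [0.5, 0.6, -0.7], "delta_rot": [0, 0, 0], "jaw": -1},
  {"slide": [0.6, 0.9, -0.7], "delta_rot": [0, 0, 0], "jaw": -1},
  {"slide": [0.6, 1, -0.7], "delta_rot": [0, 0, 0], "jaw": -1},
])

```text
time: 13.4
ee_pos: [489.1, 177.0, 332.3]
ee_rot: [[-0.998, -0.067, 0.002], [-0.067, 0.998, 0.001], [-0.002, 0.001, -1.0]]
contact_force: [0.8, -0.4, 0.6]
finger_gap: 0.005
gripper_force: 0.0
```

Request:
carry_out([
  {"slide": [0, 0.3, 0], "delta_rot": [0, 0, 0], "jaw": -1},
  {"slide": [0, 0.6, 0], "delta_rot": [0, 0, 0], "jaw": -1},
  {"slide": [0, 0.9, 0], "delta_rot": [0, 0, 0], "jaw": -1},
  {"slide": [0, 0.9, 0], "delta_rot": [0, 0, 0], "jaw": -1},
])

```text
time: 13.9
ee_pos: [481.0, 311.7, 330.9]
ee_rot: [[-0.998, -0.068, 0.0], [-0.068, 0.998, 0.0], [-0.0, 0.0, -1.0]]
contact_force: [-0.8, -0.9, 0.5]
finger_gap: 0.002
gripper_force: 0.0
```

```bash
python3 -c "
from h import *
track((270,140,320,190),(340,190,390,225),'end')"
```

```text
((295.051025390625, 147.5), 25.095983505249023) ((365.5714416503906, 212.0), 6.202458381652832) [616.8  45.6 231. ] gap 8.4 knob lathe [ 48.5 -23.5] tcp lathe [-69.2 248.8] 331.3721708401356
```

View pics/v_end.png

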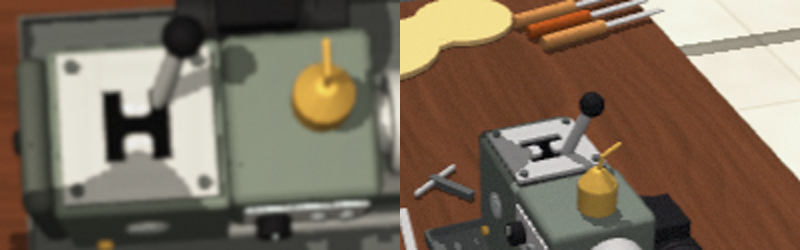

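The lever is leaning into the far end of the right leg. The knob is at top crop (182,37), which is about (302.8,154.8) full-frame, and side (365.6,212). The can, key and gouge look undisturbed. I'll run one numeric check before handing in.

```bash
python3 -c "
from h import *
t=cv2.imread('pics/top_end.png')[:,:,::-1]
p,e=tri((302.8,154.8),(365.57,212));print(p,e,L@(p[:2]-C),side((365.57,212),237))
g=lambda a:(a[...,0]>150)&(a[...,2]<90)
print(cv2.minEnclosingCircle(blob(t,g,(335,150,385,200))))"
```

```text
[606.98057775  32.19601533 238.63297106] 0.5739294503844206 [ 37.8757536  -36.28849483] [ 39.4 -33.7]
((359.0, 172.69354248046875), 15.82056999206543)
```

```bash
python3 -c "
from cell import workorder;print(workorder.finish_job())"
```

```text
the job is handed in; nothing more can be done
None
```

The gear lever is at the far end of the right leg, pushed there against its stop with shut fingers at up to about 8 N and never gripped; the arm is clear, the oil can has not moved, no tool was seen disturbed, and the job was handed in at about 14 s.

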